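Hold the amber filter cell in the light path

ROBOT

A 6-joint arm with a two-finger parallel gripper is mounted at the origin on the work surface. World frame = base frame: x ahead of the robot, y to its left, z up, the work surface at z = 0. Lengths are in mm, angles in rad, forces in N, time in s.
With the tool pointing down it reaches from about 275 to 750 mm from the base axis. Payload 10.2 kg.
Tool frame: the origin (TCP) lies at the very end of the fingers, on their centre line; the grasp point (between the pads) lies 19 mm behind it; x points along the fingers, y is the direction in which the jaws open and shut, and the axes are right-handed (so a half turn about x gives the same grasp; the last joint's range is limited). The gripper opens to 85 mm and grips with 20 to 120 N. Pads are 22 mm wide; open, the fingers measure 114 mm over their backs; the gripper's body (76 mm by 85 mm) begins 54 mm behind the grasp point. The pads swing forward as they close: fully open they stand 13 mm farther back than shut.
Start: joints at [1.081, 0.313, 1.498, -0, 1.331, -0.223], TCP at [138.427, 506.428, 231.294] pointing down, gripper open.
Joint ranges: [-2.94, 2.94], [-0.97, 2.17], [0.19, 2.56], [-1.23, 4.37], [0.02, 3.11], [-2.88, 2.88]. Speed limits (rad/s): [2.39, 2.39, 3.01, 3.14, 3.14, 3.14].

INTERFACE

Orientations are given as a unit quaternion [w, x, y, z].
In Python, from rig import ctrl, viewer, finish_job gives the robot as it stands.
- The arm moves only by the tool carry_out, never from a script. Its argument "targets" is a list of rows, each an object of numbers: "x", "y", "z": the shift along the world's x, y, z in m; "ax", "ay", "az": the turn, a rotation vector about the world's x, y, z in rad; "hand": the opening, from -1 (shut) to 1 (fully open). A call has 1 to 5 rows; each row is the pose to reach, as a shift and turn from the pose commanded when the call began; what a row does not reach only later rows make up. A row lasts 1/8 s, in which the tool goes at most 62.5 mm and 10.7 degrees, less where a joint would pass 70% of its speed; a pose out of reach is approached as far as the arm can. A call with a gripper value outside its range is refused whole. The fingers move at their own pace and stop on an object; "grip_force" is the grip in N (left out, the last holds). Time passes only in rows, so rows that repeat a pose let the fingers close. It gives the time, the measured TCP pose, the force and the opening at its end, in the units of the state.
- ctrl.sense(): the state, without advancing time (a new reading comes with each control period).
- viewer.capture(name): name is "scene" or "top" or "wrist"; returns the picture (420x560x3 uint8, blue, green, red); there is no depth.
- viewer.camera_info(name): a dict with "fx", "fy", "cx", "cy" (pixels), "R" (3x3) and "t" (3): a world point X has camera coordinates R X + t. Camera axes: x right, y down, z forward; pixel columns grow to the right and rows downward; lengths in mm; the calibration is good to about 2 mm. The wrist camera is an equidistant fisheye: a pixel r from the principal point sees the ray r / f radians off the axis. A picture is of the moment at which its call begins: read the wrist's pose just before it. camera_info takes no time and is no camera call; for the wrist camera it gives the pose at the moment of the call.
- finish_job(): hands the job in, once; it reports no verdict.
The state is a dict: "time_s": time; "joints": joint angles; "dq": joint speeds; "tau": joint torques, N m; "eef_pos": TCP position; "ee_rot": TCP orientation; "force": force on the tool from outside, world axes, zero at the start; "wrist_torque": the same for the moment, N m; "grip_width": opening from 0.0 (shut) to 1.0 (fully open).
Only numpy, scipy, OpenCV 4.12 (cv2) and the standard library are available. Lean on these libraries where they do the work, as an engineer would, in place of code of your own. Each camera call takes 0.05 s, during which the arm holds its last target. There are 200 camera calls.

TASK

Pull the bench lamp's shutter up by its red knob until it is fully open. Then take the amber glass cell out of its rack, gripping it only by its two white frosted end faces (no finger may touch its polished amber windows), and hold it upright in the gap between the lamp and the light sensor, knocking against neither, so that the light passes squarely through the middle of its windows. The program finishes while still holding the cell there, with the shutter open; leave the other two cells, the red bottle and the ball electrode where they stand.

Things in the scene. Friction and masses are not known exactly. Their poses are not given: they have to be found in the camera images.
- beam_mid (a point): Middle of the light path: a point in free air 130 mm above the table, on the line from lamp lens to sensor window. Its y axis runs along the light path towards the lamp, z is up, x is level across the rail. The lamp's shutter frame faces the gap at y = +100 mm, the sensor's black tube at y = -100 mm; the gap between them is 200 mm long
- bench: The fixed optical bench; origin on the table 130 mm under beam_mid, same axes; its place and yaw vary. Grey rail 56 mm wide, top 40 mm above the table, with 120 mm wide feet near its ends. At +y the grey lamp housing, 76 mm wide, top 37 mm above the light path; at -y the sensor (black tube, blue box 56 mm wide), top 25 mm above the light path
- shutter (a joint): Height of the lamp's shutter blade in m: 0 = fully down, lamp shut; 0.034 = fully up against its stop. The dark steel blade slides straight up in the aluminium frame in front of the lamp lens and stays where it is left (friction about 1.5 N); the lens is wholly clear from 0.028 up
- shutter_knob (a point): Centre of the shutter's red pull knob: upright cylinder, 18 mm diameter, 24 mm tall, on a 6 mm rod, 105 mm from beam_mid along its +y. 188 mm above the table with the shutter fully down (frame's top then 36 mm below it; lamp housing's top 21 mm below it, starting 32 mm further along +y); it rises with the shutter. Axes as beam_mid
- amber_center (a point): Centre (half-way up) of the amber cell: empty open-topped glass cuvette 50 mm long (its x), 20 mm wide (its y), 65 mm tall (z, up), about 80 g. Its ends at x = -25 and +25 mm, 20 x 65 mm, are white and frosted: grip these. The large tinted faces across y are the polished windows: do not touch
- rack: Blue plastic rack block, fixed, 90 mm (x) by 190 mm (y), 22 mm high, origin under its centre. Three slots 60 mm apart along y, 16 mm deep, one cell in each, about 2 mm of play; cells' x along the rack's x. A cell's bottom is 6 mm and its top 71 mm above the table. Place, yaw and the order of the cells vary
- amber: The amber cell as a whole; origin at the centre of its underside, axes as amber_center
- amber_window_a: The amber cell's polished window on its -y side, 44 x 64 mm, 2.5 mm thick, 1 mm inside the edges of the frosted ends; origin at the window's centre, axes as amber_center
- amber_window_b: The same window on the cell's +y side
- green_center (a point): Centre of the green cell, same form and size, in another slot of the rack; leave alone
- plain_center (a point): Centre of the colourless cell, same form and size, in another slot of the rack; leave alone
- bottle_center (a point): Centre of the loose red bottle with black cap, 62 mm in diameter, 125 mm tall, standing on the table to the robot's right; leave alone
- electrode_center (a point): Centre (half-way up) of the loose ball electrode: polished 56 mm steel ball on a white column with a black 76 mm base, 133 mm tall, standing on the table to the robot's left; leave alone
Things that resemble listed ones, but are neither listed nor needed, are in the scene too. What is shaped like the amber but yellow is not meant.

How it is judged (in metres and radians):
On the way, in this order (a step that is already met when the one before it is completed fails the run):
1. the shutter is pulled up clear of the lens (value of joint shutter above 0.028 m), for 0.2 s.
2. the amber cell is lifted clear of the rack in the fingers (height (world z) of amber_center above 0.095 m and contact force between the fingers and amber above 1 N), for 0.1 s.
At the end, for the whole second after the job is handed in: Shutter at least 28 mm up; fingers hold the amber cell still, upright and square to the light (both within 9 degrees), its centre within 10 mm sideways and 12 mm in height of the light path and 65 mm of the gap's middle, touching no part of the bench (value of joint shutter above 0.028 m and x of amber_center in the frame of beam_mid between -0.01 and 0.01 m and z of amber_center in the frame of beam_mid between -0.012 and 0.012 m and y of amber_center in the frame of beam_mid between -0.065 and 0.065 m and angle between the y axis of amber and the y axis of beam_mid, either way round below 0.16 rad and angle between amber_center's own z axis and vertical below 0.16 rad and contact force between the fingers and amber above 1 N and contact force between amber and bench below 0.2 N and linear speed of amber below 0.02 m/s); the arm keeps its last pose, push and grip.
It fails at once if a finger touches a polished window of the amber cell (contact force between the fingers and amber_window_a above 0.3 N or contact force between the fingers and amber_window_b above 0.3 N).
It fails at once if the amber cell is knocked against the optical bench (contact force between amber and bench above 2 N).
It fails at once if another cell, the bottle or the electrode is moved (distance of any of green_center, plain_center, bottle_center, electrode_center from where it was at the start of the episode above 0.012 m).
It also fails if it takes over 51 s, if anything falls off the work surface, if the arm or the gripper's body presses on something with over 40 N, if the wrist force passes 120 N, or if a joint passes its speed limit or range.

## Working session

There is one attempt and no reset: what is moved stays moved. The work goes in short steps, Python scripts to look and compute and a tool call to move; the robot and the scene stay as the last step left them, time stands still between calls to the robot, and variables do not carry over. Pictures are saved under pics/ and viewed, about 8 in all and at most 12, crops included, and the job is handed in when it is done.

Besides the shell and the picture viewer there is one more tool, called after "Emit:" as name(argument=value, ...), one argument or row to a line, values as JSON. carry_out: Moves the arm, as the interface text tells. Its arguments: {"type":"object","properties":{"targets":{"type":"array"},"grip_force":{"type":"number"}},"required":["targets"]}

```bash
mkdir -p pics; python3 - <<'E'
from rig import ctrl, viewer
import cv2
s=ctrl.sense(); print({k:s[k] for k in("time_s","eef_pos","ee_rot","grip_width","force")})
for n in("scene","top"):
    i=viewer.camera_info(n);print(n,i)
    cv2.imwrite(f"pics/{n}0.png",cv2.resize(viewer.capture(n),(800,600),interpolation=cv2.INTER_CUBIC))
E
```

```text
{'time_s': 0.0, 'eef_pos': array([138.30952571, 506.19457272, 230.73921527]), 'ee_rot': array([ 0.7006642 ,  0.09363316,  0.70098223, -0.09447973]), 'grip_width': 0.998745206806358, 'force': array([0.4115091 , 0.12355579, 0.09080361])}
scene {'fx': 543.6317393721096, 'fy': 543.6317393721096, 'cx': 278.342161654262, 'cy': 216.4531789161685, 'R': array([[-0.61886743,  0.78549086, -0.00268468],
       [ 0.67975321,  0.53384057, -0.50294117],
       [-0.39362251, -0.31307883, -0.86431648]]), 't': array([ 329.53965111, -291.64691428, 1426.9771762 ])}
top {'fx': 488.33253302205065, 'fy': 488.33253302205065, 'cx': 275.5759182747864, 'cy': 208.23455962834151, 'R': array([[ 0.03058852, -0.9994942 ,  0.00869967],
       [-0.99691929, -0.03113632, -0.07198924],
       [ 0.0722237 , -0.00647082, -0.99736747]]), 't': array([ -19.34653839,  499.47432313, 1295.67886294])}
```

View pics/scene0.png

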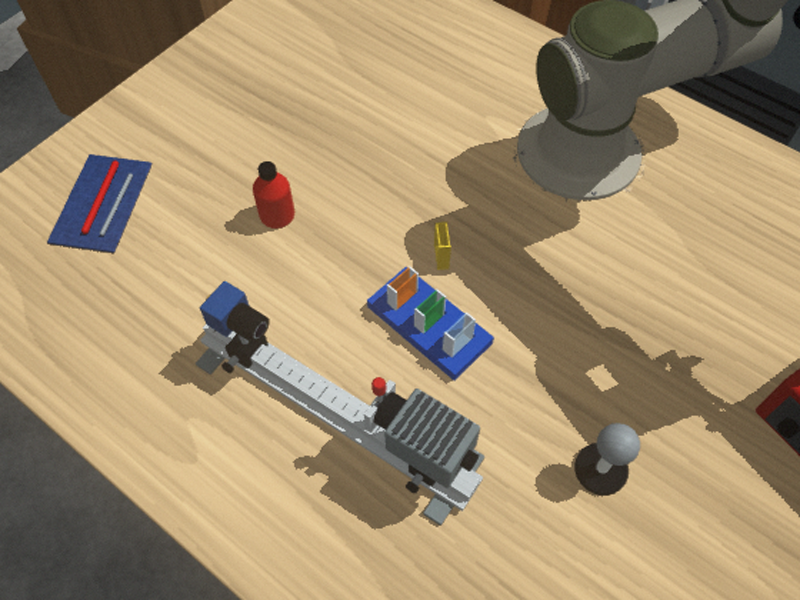

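View pics/top0.png

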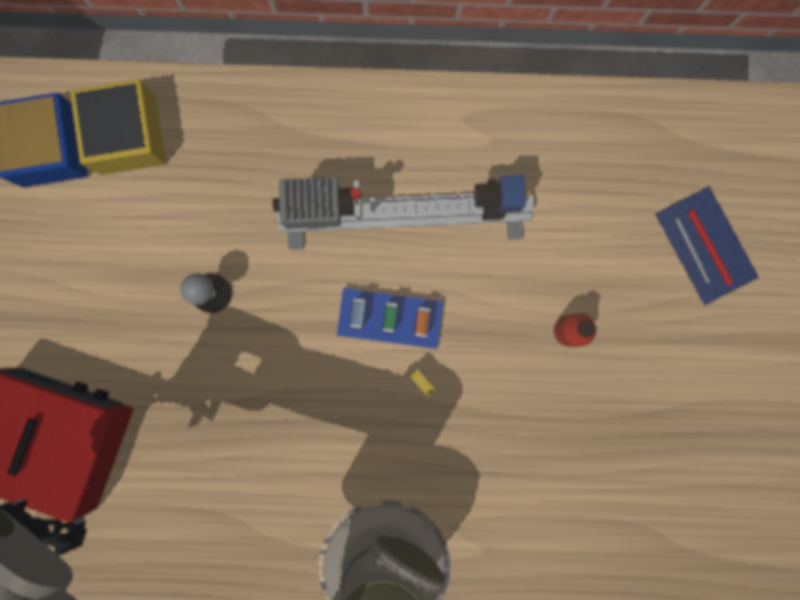

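The scene view shows the bench (knob at about 378,385) and the rack with amber at 403,290. The top view shows the knob at 356,193, the rack centre at 391,318 and amber at 423,322. Next I'll enlarge both.

```bash
python3 - <<'E'
import cv2
from rig import viewer
for n,(x0,y0,w,h) in {"scene":(138,180,200,150),"top":(185,115,200,135)}.items():
    im=viewer.capture(n); cv2.imwrite(f"pics/{n}1.png",cv2.resize(im[y0:y0+h,x0:x0+w],None,fx=4,fy=4,interpolation=cv2.INTER_CUBIC))
E
```

```text
(no output)
```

View pics/scene1.png

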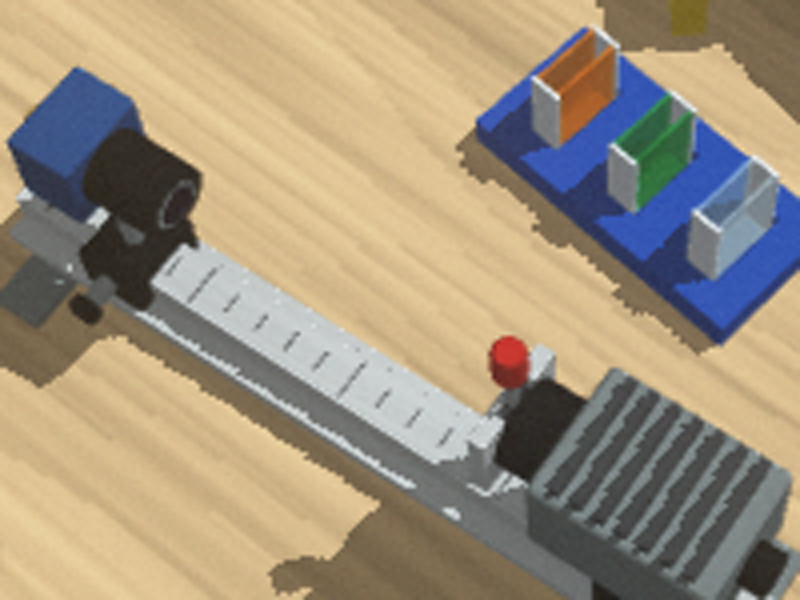

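View pics/top1.png

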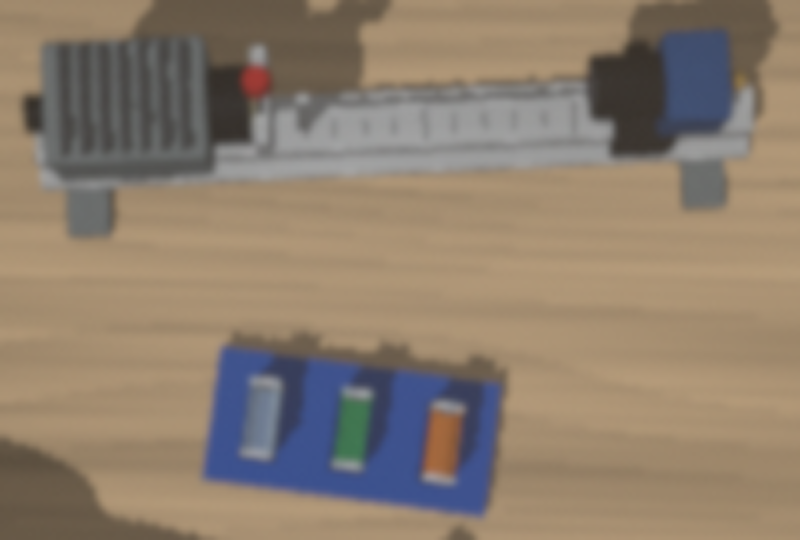

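The scene crop shows the knob at (510,362), and amber's top is an open rectangle around (575,62). In the top crop the knob is at (256,81), the blue box is at 665-730 × 31-127, the rack corners are (222,347) (503,381) (485,515) (205,478), and amber's top is centred at (444,441).

```bash
cat > h.py <<'E'
import numpy as np
from scipy.optimize import least_squares
from rig import viewer
OFF={"scene":(138,180),"top":(185,115)}
def proj(i,X):
    c=np.asarray(X)@i["R"].T+i["t"]; return c[...,:2]/c[...,2:]*[i["fx"],i["fy"]]+[i["cx"],i["cy"]]
def px(n,u,v): return np.array([u/4+OFF[n][0]+ -0.375,v/4+OFF[n][1]-0.375])
def pose(p,L): # p=x,y,yaw ; local points
    c,s=np.cos(p[2]),np.sin(p[2]); L=np.asarray(L,float)
    return np.c_[p[0]+c*L[:,0]-s*L[:,1],p[1]+s*L[:,0]+c*L[:,1],L[:,2]]
def fit(p0,obs):
    I={n:viewer.camera_info(n) for n in OFF}
    f=lambda p:np.concatenate([(proj(I[n],pose(p,[L]))[0]-px(n,u,v)) for n,L,u,v in obs])
    r=least_squares(f,p0,loss="soft_l1"); return r.x,r.fun.reshape(-1,2)
E
python3 - <<'E'
from h import *
np.set_printoptions(precision=2,suppress=True)
K=(0,105,188)
ob=[("scene",K,510,362),("top",(0,105,200),256,79)]
ob2=ob+[("top",(28,-999,155),0,0)]
# blue box centre lies on axis: add unknown y via fit of line: extra params
I={n:viewer.camera_info(n) for n in OFF}
def f(q):
    p=q[:3]; o=[proj(I[n],pose(p,[L]))[0]-px(n,u,v) for n,L,u,v in ob]
    yb,yb2,ya,yc=q[3:]
    for L,u,v in [((28,yb,155),665,31),((-28,yb,155),664,128),((28,yb2,155),729,30),((-28,yb2,155),731,124),((38,ya,167),203,37),((38,yc,167),42,42)]:
        o.append(proj(I["top"],pose(p,[L]))[0]-px("top",u,v))
    return np.concatenate(o)
r=least_squares(f,[600,0,0,-150,-190,140,230],loss="soft_l1",x_scale=[100,100,.1,100,100,100,100]); print("bench",r.x,"\n",r.fun.reshape(-1,2))
for nm,o in {"both":0,"top":1}.items():
    R=[("top",(45,95,22),222,347),("top",(45,-95,22),503,381),("top",(-45,-95,22),485,515),("top",(-45,95,22),205,478)]
    if nm=="both":R+=[("scene",(45,-95,22),478,124),("scene",(45,95,22),720,334)]
    a,b=fit([400,0,-.1],R);print("rack",nm,a,"\n",b)
A=[("top",(0,0,71),444,441),("top",(25,0,71),449,405),("top",(-25,0,71),439,478)]
print(fit([400,-50,-.1],A)[0])
A+=[("scene",(0,0,71),575,62)]
print(*fit([400,-50,-.1],A))
E
```

```text
bench [ 664.61  -37.37    0.08 -143.83 -183.9   135.24  232.25] 
 [[-0.23 -0.69]
 [-0.73  0.6 ]
 [-0.79  0.88]
 [ 0.79 -0.74]
 [-0.44  0.41]
 [ 0.44 -0.47]
 [-0.03 -0.83]
 [-0.01 -0.31]]
rack both [462.16   3.5   -0.09] 
 [[-0.78 -0.32]
 [-0.77 -0.04]
 [-0.27 -0.17]
 [-0.88  0.25]
 [-2.26 -0.74]
 [-0.44 -1.33]]
rack top [462.04   1.69  -0.1 ] 
 [[-0.05 -0.34]
 [-0.06  0.12]
 [ 0.36 -0.02]
 [-0.23  0.22]]
[454.49 -56.51  -0.11]
[454.29 -55.69  -0.11] [[-0.32  0.13]
 [-0.25 -0.46]
 [-0.39  0.5 ]
 [-1.02 -0.47]]
```

```bash
cat >> h.py <<'E'
from scipy.spatial.transform import Rotation as Ro
from rig import ctrl
def tool():
    s=ctrl.sense(); R=Ro.from_quat(s["ee_rot"],scalar_first=True)
    M=R.as_matrix(); return s,M
def turn(yaw,M):  # rotvec to tool down with tool y along +-(cos,sin) of yaw (closest)
    y=np.array([np.cos(yaw),np.sin(yaw),0]); 
    if M[:,1]@y<0:y=-y
    x=np.array([0,0,-1.]); D=np.c_[x,y,np.cross(x,y)]
    return Ro.from_matrix(D@M.T).as_rotvec()
E
python3 - <<'E'
from h import *
np.set_printoptions(precision=3,suppress=True)
s,M=tool();print(M);print(turn(.078,M),turn(-.105,M))
print(viewer.camera_info("wrist"))
E
```

```text
[[-0.     0.264  0.965]
 [-0.001  0.965 -0.264]
 [-1.    -0.001 -0.   ]]
[ 0.    -0.001 -1.226] [ 0.    -0.001 -1.409]
{'fx': 325.19226210127806, 'fy': 325.19226210127806, 'cx': 285.6171274264585, 'cy': 209.4193657306225, 'R': array([[ 0.264,  0.964, -0.   ],
       [ 0.927, -0.254,  0.275],
       [ 0.265, -0.073, -0.961]]), 't': array([-524.529,  -35.702,  379.23 ])}
```

Emit:
carry_out(
  targets=[
    {"x":0.03,"y":-0.025,"z":0.04,"az":-0.12},
    {"x":0.07,"y":-0.06,"z":0.07,"az":-0.25},
    {"x":0.11,"y":-0.095,"z":0.07,"az":-0.38},
    {"x":0.15,"y":-0.13,"z":0.07,"az":-0.5},
    {"x":0.19,"y":-0.165,"z":0.07,"az":-0.63},
  ],
)

```text
invalid input at $.targets[0]: expected keys x, y, z, ax, ay, az, hand
```

Emit:
carry_out(
  targets=[
    {"x":0.04,"y":-0.035,"az":-0.12},
    {"x":0.08,"y":-0.07,"az":-0.24},
    {"x":0.12,"y":-0.1,"az":-0.36},
    {"x":0.16,"y":-0.13,"az":-0.48},
    {"x":0.2,"y":-0.165,"az":-0.6},
  ],
)

```text
invalid input at $.targets[0]: expected keys x, y, z, ax, ay, az, hand
```

Emit:
carry_out(
  targets=[
    {"x":0.04,"y":-0.035},
    {"x":0.08,"y":-0.07},
    {"x":0.115,"y":-0.1},
    {"x":0.128,"y":-0.109},
    {"x":0.128,"y":-0.109},
  ],
)

```text
invalid input at $.targets[0]: expected keys x, y, z, ax, ay, az, hand
```

```bash
python3 - <<'E'
from h import *; import cv2
np.set_printoptions(precision=3,suppress=True)
s,M=tool();print(s["time_s"],s["eef_pos"],s["joints"],turn(.078,M)); i=viewer.camera_info("wrist")
im=viewer.capture("wrist"); np.savez("w1.npz",im=im,**i)
cv2.imwrite("pics/w1.png",cv2.resize(im,(800,600),interpolation=cv2.INTER_CUBIC))
E
```

```text
0.2 [138.355 506.303 230.984] [ 1.081  0.313  1.498 -0.     1.331 -0.223] [ 0.    -0.001 -1.226]
```

View pics/w1.png

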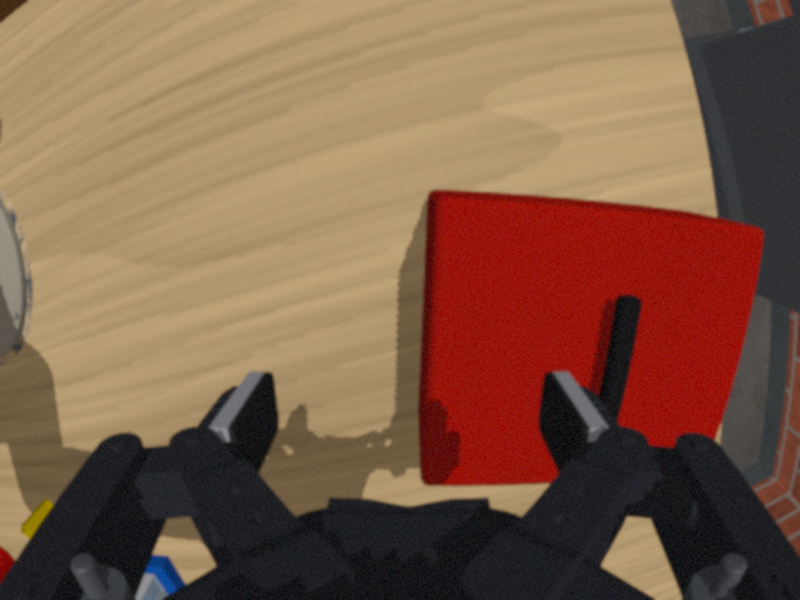

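The moves were refused because every key is required, so the arm hasn't moved. The wrist view shows a red toolbox below and the fingertips at about (240,400) and (580,400). I'll resend with full rows.

Emit:
carry_out(
  targets=[
    {"x":0.0,"y":0.0,"z":0.05,"ax":0,"ay":0,"az":0,"hand":1},
    {"x":0.03,"y":-0.025,"z":0.07,"ax":0,"ay":0,"az":-0.15,"hand":1},
    {"x":0.07,"y":-0.06,"z":0.07,"ax":0,"ay":0,"az":-0.3,"hand":1},
    {"x":0.11,"y":-0.095,"z":0.07,"ax":0,"ay":0,"az":-0.45,"hand":1},
    {"x":0.15,"y":-0.13,"z":0.07,"ax":0,"ay":0,"az":-0.6,"hand":1},
  ],
)

```text
time_s: 0.88
eef_pos: [289.4, 375.1, 301.3]
ee_rot: [0.641, 0.298, 0.641, -0.298]
force: [0.4, 1.6, -0.6]
grip_width: 0.999
```

Emit:
carry_out(
  targets=[
    {"x":0.04,"y":-0.035,"z":0,"ax":0,"ay":0,"az":-0.13,"hand":1},
    {"x":0.08,"y":-0.07,"z":0,"ax":0,"ay":0,"az":-0.26,"hand":1},
    {"x":0.12,"y":-0.1,"z":0,"ax":0,"ay":0,"az":-0.39,"hand":1},
    {"x":0.16,"y":-0.135,"z":0,"ax":0,"ay":0,"az":-0.52,"hand":1},
    {"x":0.2,"y":-0.17,"z":0,"ax":0,"ay":0,"az":-0.626,"hand":1},
  ],
)

```text
time_s: 1.5
eef_pos: [489.5, 205.1, 301.3]
ee_rot: [0.518, 0.481, 0.518, -0.481]
force: [0.3, 0.8, -0.5]
grip_width: 0.997
```

Emit:
carry_out(
  targets=[
    {"x":0.04,"y":-0.035,"z":0,"ax":0,"ay":0,"az":0,"hand":1},
    {"x":0.08,"y":-0.07,"z":0,"ax":0,"ay":0,"az":0,"hand":1},
    {"x":0.12,"y":-0.1,"z":0,"ax":0,"ay":0,"az":0,"hand":1},
    {"x":0.15,"y":-0.13,"z":0,"ax":0,"ay":0,"az":0,"hand":1},
    {"x":0.168,"y":-0.139,"z":0,"ax":0,"ay":0,"az":0,"hand":1},
  ],
)

```text
time_s: 2.12
eef_pos: [657.5, 65.4, 300.4]
ee_rot: [0.518, 0.48, 0.519, -0.481]
force: [0.1, 0.3, 1.0]
grip_width: 1.0
```

```bash
python3 - <<'E'
from h import *; import cv2
np.set_printoptions(precision=3,suppress=True)
s,M=tool();print(s["time_s"],s["eef_pos"],s["joints"],turn(.078,M)); i=viewer.camera_info("wrist")
im=viewer.capture("wrist"); np.savez("w2.npz",im=im,**i)
cv2.imwrite("pics/w2.png",cv2.resize(im,(800,600),interpolation=cv2.INTER_CUBIC))
E
```

```text
2.125 [657.506  65.376 300.392] [-0.078  0.61   0.877 -0.     1.656 -0.154] [ 0.    -0.001  0.002]
```

View pics/w2.png

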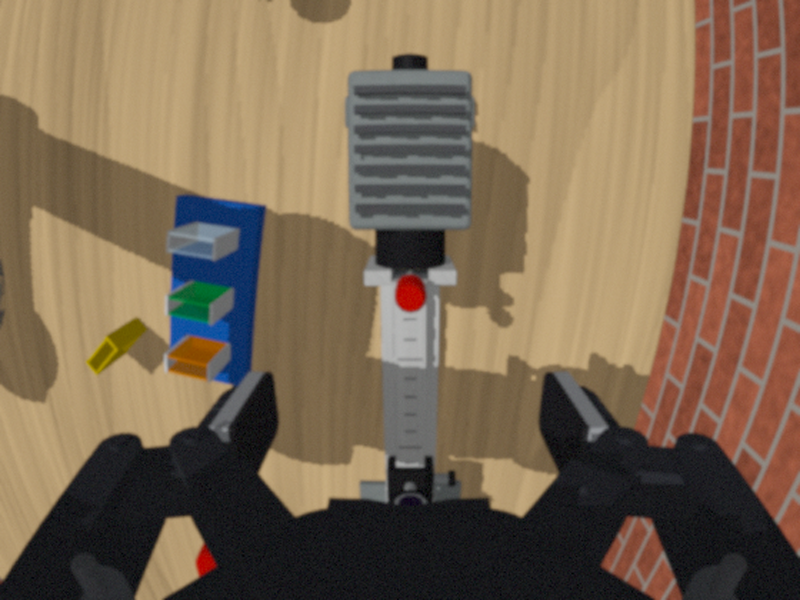

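The wrist view shows the knob at (410,293), the housing top corners at (350,73) (471,72) (471,228) (349,227), and the rail midline at column ~410. Amber's top is around (200,353). I'll fit the bench from these and crop the rack.

```bash
cat >> h.py <<'E'
def fish(i,X):
    c=np.asarray(X,float)@i["R"].T+i["t"]; r=np.linalg.norm(c[:,:2],axis=1); th=np.arctan2(r,c[:,2])
    return c[:,:2]/r[:,None]*th[:,None]*i["fx"]+[i["cx"],i["cy"]]
E
python3 - <<'E'
from h import *; import cv2
np.set_printoptions(precision=3,suppress=True)
w=np.load("w2.npz"); i={k:w[k] for k in w if k!="im"}
P=lambda u,v:np.array([u,v])*.7-.15
def f(q):
    p=q[:3];ya,yc,r1,r2=q[3:]; o=[]
    for L,u,v in [((0,105,194),410,293),((38,ya,167),471,228),((-38,ya,167),349,227),((-38,yc,167),350,73),((38,yc,167),471,72),((0,r1,40),410,319),((0,r2,40),411,447)]:
        o.append(fish(i,pose(p,[L]))[0]-P(u,v))
    return np.concatenate(o)
r=least_squares(f,[664,-37,.08,135,230,50,-50],x_scale=[100,100,.1,100,100,100,100],loss="soft_l1");print(r.x,"\n",r.fun.reshape(-1,2))
print("knob",pose(r.x[:3],[(0,105,188)]))
cv2.imwrite("pics/w2c.png",cv2.resize(w["im"][135:275,100:195],None,fx=4.2,fy=4.2,interpolation=cv2.INTER_CUBIC))
E
```

```text
[ 666.779  -37.329    0.08   138.499  232.464   38.486 -101.437] 
 [[ 0.204 -0.001]
 [ 1.498 -0.507]
 [-1.581  0.566]
 [-3.758 -0.165]
 [ 1.942  0.153]
 [ 0.076 -0.   ]
 [-0.313  0.001]]
knob [[658.365  67.333 188.   ]]
```

View pics/w2c.png

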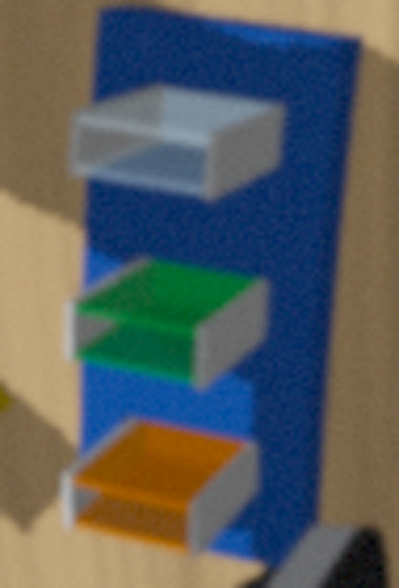

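The crop shows the plain, green and amber cells top to bottom, with amber's top corners near (63,470), (130,420), (258,445), (190,545). The bench fit gives origin (666.8,-37.3) and yaw 0.080, with the knob at (658,67). Descending on the knob now.

Emit:
carry_out(
  targets=[
    {"x":0.001,"y":0.002,"z":-0.04,"ax":0,"ay":0,"az":0,"hand":1},
    {"x":0.001,"y":0.002,"z":-0.08,"ax":0,"ay":0,"az":0,"hand":1},
    {"x":0.001,"y":0.002,"z":-0.11,"ax":0,"ay":0,"az":0,"hand":1},
    {"x":0.001,"y":0.002,"z":-0.132,"ax":0,"ay":0,"az":0,"hand":1},
    {"x":0.001,"y":0.002,"z":-0.132,"ax":0,"ay":0,"az":0,"hand":1},
  ],
  grip_force=30,
)

```text
time_s: 2.8
eef_pos: [656.4, 69.9, 167.8]
ee_rot: [0.518, 0.479, 0.52, -0.481]
force: [1.1, 0.9, 0.5]
grip_width: 1.001
```

Emit:
carry_out(
  targets=[
    {"x":0,"y":0,"z":0,"ax":0,"ay":0,"az":0,"hand":-1},
    {"x":0,"y":0,"z":0,"ax":0,"ay":0,"az":0,"hand":-1},
    {"x":0,"y":0,"z":0,"ax":0,"ay":0,"az":0,"hand":-1},
    {"x":0,"y":0,"z":0,"ax":0,"ay":0,"az":0,"hand":-1},
    {"x":0,"y":0,"z":0,"ax":0,"ay":0,"az":0,"hand":-1},
  ],
  grip_force=30,
)

```text
time_s: 3.42
eef_pos: [658.0, 69.5, 169.7]
ee_rot: [0.52, 0.481, 0.519, -0.48]
force: [3.6, 1.0, 0.8]
grip_width: 0.199
```

Emit:
carry_out(
  targets=[
    {"x":0,"y":0,"z":0.007,"ax":0,"ay":0,"az":0,"hand":-1},
    {"x":0,"y":0,"z":0.014,"ax":0,"ay":0,"az":0,"hand":-1},
    {"x":0,"y":0,"z":0.021,"ax":0,"ay":0,"az":0,"hand":-1},
    {"x":0,"y":0,"z":0.028,"ax":0,"ay":0,"az":0,"hand":-1},
    {"x":0,"y":0,"z":0.033,"ax":0,"ay":0,"az":0,"hand":-1},
  ],
)

```text
time_s: 4.05
eef_pos: [657.9, 69.4, 202.5]
ee_rot: [0.519, 0.48, 0.519, -0.48]
force: [5.8, 0.4, -2.0]
grip_width: 0.2
```

Emit:
carry_out(
  targets=[
    {"x":0,"y":0,"z":0.001,"ax":0,"ay":0,"az":0,"hand":-1},
    {"x":0,"y":0,"z":0.002,"ax":0,"ay":0,"az":0,"hand":-1},
    {"x":0,"y":0,"z":0.002,"ax":0,"ay":0,"az":0,"hand":-1},
  ],
)

```text
time_s: 4.42
eef_pos: [657.8, 69.5, 203.4]
ee_rot: [0.519, 0.48, 0.519, -0.48]
force: [6.5, 0.9, -5.9]
grip_width: 0.197
```

Emit:
carry_out(
  targets=[
    {"x":0,"y":0,"z":0,"ax":0,"ay":0,"az":0,"hand":1},
    {"x":0,"y":0,"z":0,"ax":0,"ay":0,"az":0,"hand":1},
    {"x":0,"y":0,"z":0,"ax":0,"ay":0,"az":0,"hand":1},
    {"x":0,"y":0,"z":0,"ax":0,"ay":0,"az":0,"hand":1},
    {"x":0,"y":0,"z":0.01,"ax":0,"ay":0,"az":0,"hand":1},
  ],
)

```text
time_s: 5.05
eef_pos: [657.1, 69.4, 214.0]
ee_rot: [0.519, 0.48, 0.52, -0.48]
force: [0.3, 0.4, -0.9]
grip_width: 1.003
```

```bash
python3 - <<'E'
from h import *
np.set_printoptions(precision=3,suppress=True)
w=np.load("w2.npz"); i={k:w[k] for k in w if k!="im"}
P=lambda u,v:np.array([u,v])/4.2+[100,135]-.38
A=[((-25,10,71),130,420),((25,10,71),258,443),((25,-10,71),190,488),((-25,-10,71),66,472)]
B=[((45,95,22),360,38),((-45,95,22),103,8)]
G=[((-25,10,71),140,258),((25,10,71),267,282),((25,-10,71),198,325),((-25,-10,71),68,303)]
for o,p0 in((A,[455,-56,-.1]),(G,[460,0,-.1]),([((x,y+60,z),u,v) for (x,y,z),u,v in G]+B+[((x,y-60,z),u,v) for (x,y,z),u,v in A],[460,0,-.1])):
    if len(o)==10: o=[((x,y-60,z),u,v) if k<4 else ((x,y,z),u,v) for k,((x,y,z),u,v) in enumerate(o)]
    r=least_squares(lambda p:np.concatenate([fish(i,pose(p,[L]))[0]-P(u,v) for L,u,v in o]),p0,x_scale=[100,100,.1],loss="soft_l1");print(r.x,"\n",r.fun.reshape(-1,2))
print("amber from rack",pose(r.x,[(0,-60,71)]))
s,M=tool();print(s["eef_pos"],s["grip_width"],turn(-.105,M))
E
```

```text
[469.755 -33.399  -0.086] 
 [[-7.54  -1.255]
 [-4.602 -0.111]
 [11.373  2.987]
 [ 7.961 -0.061]]
[474.377  21.095  -0.181] 
 [[-8.972 -3.718]
 [-4.809 -0.132]
 [ 9.586  4.413]
 [ 6.632  0.109]]
[464.524  21.95   -0.115] 
 [[-15.973  -3.688]
 [-12.246  -2.657]
 [  3.168   2.085]
 [  0.589   0.232]
 [ -0.068 -11.903]
 [  2.248 -12.958]
 [-14.681   0.383]
 [-12.539   2.553]
 [  3.215   5.364]
 [  0.595   1.319]]
amber from rack [[457.636 -37.654  71.   ]]
[657.094  69.443 214.045] 1.0029575671250823 [-0.    -0.002 -0.183]
```

```bash
python3 - <<'E'
from h import *
np.set_printoptions(precision=3,suppress=True)
w=np.load("w2.npz"); i={k:w[k] for k in w if k!="im"}
P=lambda u,v:np.array([u,v])/4.2+[100,135]-.38
A=[((-25,10,71),70,472),((25,10,71),195,497),((25,-10,71),190,549),((-25,-10,71),63,527),((25,10,22),260,443),((-25,10,22),130,420)]
G=[((-25,10,71),72,302),((25,10,71),200,325),((25,-10,71),197,387),((-25,-10,71),66,358),((25,10,22),268,282),((-25,10,22),142,258)]
B=[((45,95,22),360,38),((-45,95,22),103,8)]
R=[((x,y-60,z),u,v) for (x,y,z),u,v in A]+G+B
for o,p0 in((A,[455,-56,-.1]),(G,[460,0,-.1]),(R,[460,0,-.1])):
    r=least_squares(lambda p:np.concatenate([fish(i,pose(p,[L]))[0]-P(u,v) for L,u,v in o]),p0,x_scale=[100,100,.1],loss="soft_l1");print(r.x,"\n",r.fun.reshape(-1,2))
print("amber from rack",pose(r.x,[(0,-60,71)]))
E
```

```text
[454.318 -54.269  -0.07 ] 
 [[-1.486 -0.253]
 [ 0.848  0.105]
 [ 2.349  0.963]
 [ 0.936 -0.342]
 [-1.971 -0.2  ]
 [-0.94  -0.081]]
[461.529   4.374  -0.103] 
 [[-1.003 -1.055]
 [ 2.051  0.092]
 [ 2.104 -0.058]
 [ 0.202 -0.098]
 [-0.779  0.485]
 [-1.866  0.437]]
[461.594   4.771  -0.112] 
 [[-0.87  -0.468]
 [ 1.53   1.323]
 [ 2.466  2.018]
 [ 1.021 -0.662]
 [-1.367  0.919]
 [-0.351 -0.292]
 [-0.919 -1.494]
 [ 2.138 -0.024]
 [ 2.063 -0.195]
 [ 0.165 -0.548]
 [-0.697  0.38 ]
 [-1.778  0.035]
 [-2.691  0.687]
 [ 0.137 -0.722]]
amber from rack [[454.861 -54.85   71.   ]]
```

Emit:
carry_out(
  targets=[
    {"x":0,"y":0,"z":0.05,"ax":0,"ay":0,"az":0,"hand":1},
    {"x":0,"y":0,"z":0.08,"ax":0,"ay":0,"az":0,"hand":1},
    {"x":-0.04,"y":-0.025,"z":0.08,"ax":0,"ay":0,"az":-0.06,"hand":1},
    {"x":-0.08,"y":-0.05,"z":0.08,"ax":0,"ay":0,"az":-0.12,"hand":1},
    {"x":-0.12,"y":-0.075,"z":0.08,"ax":0,"ay":0,"az":-0.183,"hand":1},
  ],
)

```text
time_s: 5.68
eef_pos: [536.1, -6.2, 295.1]
ee_rot: [0.473, 0.526, 0.472, -0.526]
force: [0.8, -1.5, 0.4]
grip_width: 1.0
```

Emit:
carry_out(
  targets=[
    {"x":-0.04,"y":-0.025,"z":-0.02,"ax":0,"ay":0,"az":0,"hand":1},
    {"x":-0.07,"y":-0.045,"z":-0.06,"ax":0,"ay":0,"az":0,"hand":1},
    {"x":-0.083,"y":-0.05,"z":-0.1,"ax":0,"ay":0,"az":0,"hand":1},
    {"x":-0.083,"y":-0.05,"z":-0.12,"ax":0,"ay":0,"az":0,"hand":1},
    {"x":-0.083,"y":-0.05,"z":-0.12,"ax":0,"ay":0,"az":0,"hand":1},
  ],
)

```text
time_s: 6.3
eef_pos: [454.1, -55.6, 174.2]
ee_rot: [-0.473, -0.525, -0.473, 0.526]
force: [0.1, 0.1, -0.4]
grip_width: 0.998
```

```bash
python3 - <<'E'
from h import *; import cv2
np.set_printoptions(precision=3,suppress=True)
s,M=tool();print(s["time_s"],s["eef_pos"],s["joints"],turn(-.105,M)); i=viewer.camera_info("wrist")
im=viewer.capture("wrist"); np.savez("w3.npz",im=im,**i)
c=fish(i,[[454.5,-55,71]])[0];print(c,fish(i,pose([454.5,-55,-.105],[(-25,10,71),(25,10,71),(25,-10,71),(-25,-10,71)])))
cv2.imwrite("pics/w3.png",cv2.resize(im[150:360,145:425],None,fx=2.85,fy=2.85,interpolation=cv2.INTER_CUBIC))
E
```

```text
6.3 [454.13  -55.577 174.199] [-0.379  0.223  1.774 -0.     1.146 -0.274] [-0.    -0.001  0.   ]
[286.175 207.646] [[254.186 195.34 ]
 [318.159 195.326]
 [317.498 219.711]
 [254.859 219.72 ]]
```

View pics/w3.png

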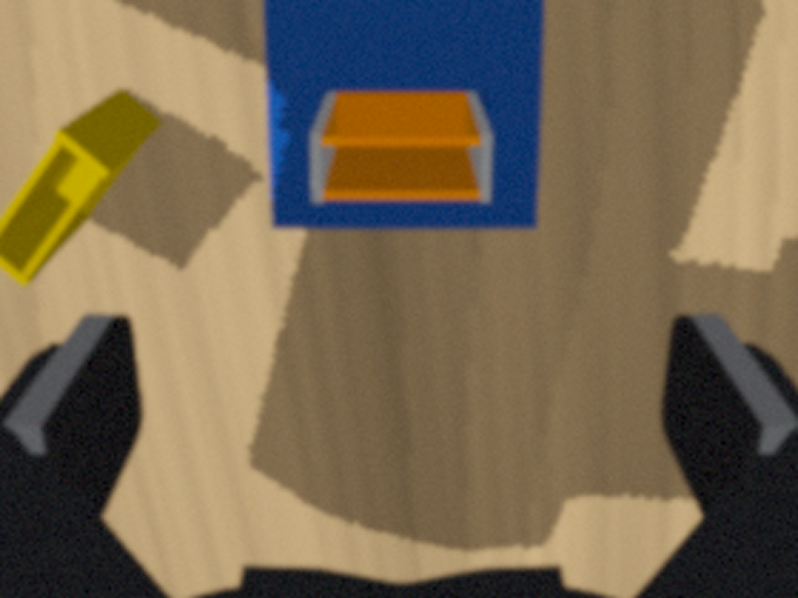

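The wrist crop shows amber's top rectangle square to the image at (310-492, 134-203). Against the prediction that is about 1 mm further in -y, with the yaw matching. Descending.

Emit:
carry_out(
  targets=[
    {"x":0,"y":-0.001,"z":-0.05,"ax":0,"ay":0,"az":0,"hand":1},
    {"x":0,"y":-0.001,"z":-0.09,"ax":0,"ay":0,"az":0,"hand":1},
    {"x":0,"y":-0.001,"z":-0.12,"ax":0,"ay":0,"az":0,"hand":1},
    {"x":0,"y":-0.001,"z":-0.14,"ax":0,"ay":0,"az":0,"hand":1},
    {"x":0,"y":-0.001,"z":-0.147,"ax":0,"ay":0,"az":0,"hand":1},
  ],
)

```text
time_s: 6.98
eef_pos: [455.1, -56.7, 27.5]
ee_rot: [0.473, 0.526, 0.473, -0.525]
force: [0.6, -0.0, 0.6]
grip_width: 0.999
```

Emit:
carry_out(
  targets=[
    {"x":0,"y":0,"z":0,"ax":0,"ay":0,"az":0,"hand":1},
    {"x":0,"y":0,"z":0,"ax":0,"ay":0,"az":0,"hand":0.4},
    {"x":0,"y":0,"z":0,"ax":0,"ay":0,"az":0,"hand":-1},
    {"x":0,"y":0,"z":0,"ax":0,"ay":0,"az":0,"hand":-1},
    {"x":0,"y":0,"z":0,"ax":0,"ay":0,"az":0,"hand":-1},
  ],
  grip_force=30,
)

```text
time_s: 7.6
eef_pos: [454.9, -56.7, 28.0]
ee_rot: [0.473, 0.526, 0.473, -0.525]
force: [-0.8, 0.3, 6.1]
grip_width: 0.583
```

Emit:
carry_out(
  targets=[
    {"x":0,"y":0,"z":0.01,"ax":0,"ay":0,"az":0,"hand":-1},
    {"x":0,"y":0,"z":0.025,"ax":0,"ay":0,"az":0,"hand":-1},
    {"x":0,"y":0,"z":0.05,"ax":0,"ay":0,"az":0,"hand":-1},
    {"x":0,"y":0,"z":0.08,"ax":0,"ay":0,"az":0,"hand":-1},
    {"x":0,"y":0,"z":0.11,"ax":0,"ay":0,"az":0,"hand":-1},
  ],
)

```text
time_s: 8.22
eef_pos: [454.2, -56.5, 138.8]
ee_rot: [0.473, 0.526, 0.473, -0.526]
force: [0.0, -0.1, -1.2]
grip_width: 0.581
```

Emit:
carry_out(
  targets=[
    {"x":0,"y":0,"z":0.02,"ax":0,"ay":0,"az":0,"hand":-1},
    {"x":0,"y":0,"z":0.04,"ax":0,"ay":0,"az":0,"hand":-1},
    {"x":0,"y":0,"z":0.04,"ax":0,"ay":0,"az":0,"hand":-1},
  ],
)

```text
time_s: 8.6
eef_pos: [454.9, -56.7, 178.6]
ee_rot: [0.474, 0.526, 0.472, -0.525]
force: [0.1, -0.2, -1.3]
grip_width: 0.581
```

```bash
python3 - <<'E'
from h import *; import cv2
np.set_printoptions(precision=3,suppress=True)
s,M=tool();print(s["time_s"],s["eef_pos"],s["grip_width"],s["force"],turn(.08,M)); 
im=viewer.capture("wrist"); b=viewer.capture("scene")
up=lambda a,f:cv2.resize(a,None,fx=f,fy=f,interpolation=cv2.INTER_CUBIC)
a=up(im[130:410,130:430],1.3); c=up(b[150:310,140:340],2); c=cv2.copyMakeBorder(c,0,a.shape[0]-c.shape[0],0,0,0)
cv2.imwrite("pics/w4.png",np.hstack([a,c]))
p=pose([666.8,-37.3,.08],[(0,-30,130)]);print(p)
E
```

```text
8.6 [454.868 -56.712 178.617] 0.5809121286415992 [ 0.069 -0.22  -1.31 ] [0.001 0.003 0.185]
[[669.197 -67.204 130.   ]]
```

View pics/w4.png

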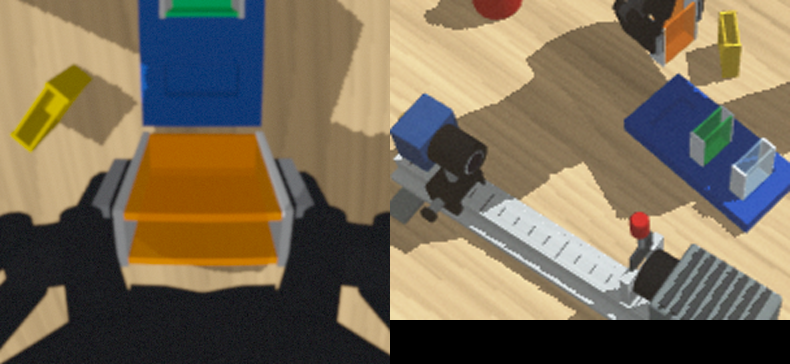

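The cell is gripped on its white ends, upright and clear of the rack. The shutter knob is up. Moving into the gap.

Emit:
carry_out(
  targets=[
    {"x":0.03,"y":-0.002,"z":0.01,"ax":0,"ay":0,"az":0.04,"hand":-1},
    {"x":0.07,"y":-0.004,"z":0.02,"ax":0,"ay":0,"az":0.08,"hand":-1},
    {"x":0.11,"y":-0.006,"z":0.02,"ax":0,"ay":0,"az":0.12,"hand":-1},
    {"x":0.15,"y":-0.008,"z":0.02,"ax":0,"ay":0,"az":0.16,"hand":-1},
    {"x":0.18,"y":-0.01,"z":0.02,"ax":0,"ay":0,"az":0.185,"hand":-1},
  ],
)

```text
time_s: 9.32
eef_pos: [635.3, -66.5, 195.5]
ee_rot: [0.519, 0.479, 0.521, -0.48]
force: [-0.8, -0.1, -0.1]
grip_width: 0.582
```

Emit:
carry_out(
  targets=[
    {"x":0.02,"y":0,"z":0,"ax":0,"ay":0,"az":0,"hand":-1},
    {"x":0.034,"y":-0.001,"z":0,"ax":0,"ay":0,"az":0,"hand":-1},
    {"x":0.034,"y":-0.001,"z":-0.02,"ax":0,"ay":0,"az":0,"hand":-1},
    {"x":0.034,"y":-0.001,"z":-0.045,"ax":0,"ay":0,"az":0,"hand":-1},
    {"x":0.034,"y":-0.001,"z":-0.06,"ax":0,"ay":0,"az":0,"hand":-1},
  ],
)

```text
time_s: 9.95
eef_pos: [667.6, -67.4, 134.7]
ee_rot: [0.518, 0.479, 0.521, -0.48]
force: [-0.3, -0.4, 0.3]
grip_width: 0.584
```

Emit:
carry_out(
  targets=[
    {"x":0,"y":0,"z":-0.01,"ax":0,"ay":0,"az":0,"hand":-1},
    {"x":0,"y":0,"z":-0.019,"ax":0,"ay":0,"az":0,"hand":-1},
    {"x":0,"y":0,"z":-0.019,"ax":0,"ay":0,"az":0,"hand":-1},
    {"x":0,"y":0,"z":-0.019,"ax":0,"ay":0,"az":0,"hand":-1},
  ],
)

```text
time_s: 10.45
eef_pos: [668.7, -67.6, 119.0]
ee_rot: [0.52, 0.48, 0.519, -0.479]
force: [0.5, 0.3, -1.0]
grip_width: 0.581
```

```bash
python3 - <<'E'
from h import *; import cv2
np.set_printoptions(precision=3,suppress=True)
s,M=tool();print(s["time_s"],s["eef_pos"],s["grip_width"],s["force"],turn(.08,M),s["joints"]); 
i=viewer.camera_info("wrist");print("pred centre line px", (fish(i,pose([666.8,-37.3,.08],[(0,60,40),(0,0,40),(0,102,222)]))))
im=viewer.capture("wrist"); b=viewer.capture("scene")
up=lambda a,f:cv2.resize(a,None,fx=f,fy=f,interpolation=cv2.INTER_CUBIC)
a=up(im[50:400,130:430],1.3); c=up(b[180:330,130:330],2); c=cv2.copyMakeBorder(c,0,a.shape[0]-c.shape[0],0,0,0)
cv2.imwrite("pics/w5.png",np.hstack([a,c]))
E
```

```text
10.45 [668.718 -67.645 118.976] 0.5810068051293322 [ 0.52   0.293 -1.048] [0.    0.001 0.   ] [-0.275  0.731  1.137  0.     1.272 -0.355]
pred centre line px [[ 286.236   88.43 ]
 [ 286.256  175.578]
 [ 288.542 -206.848]]
```

View pics/w5.png

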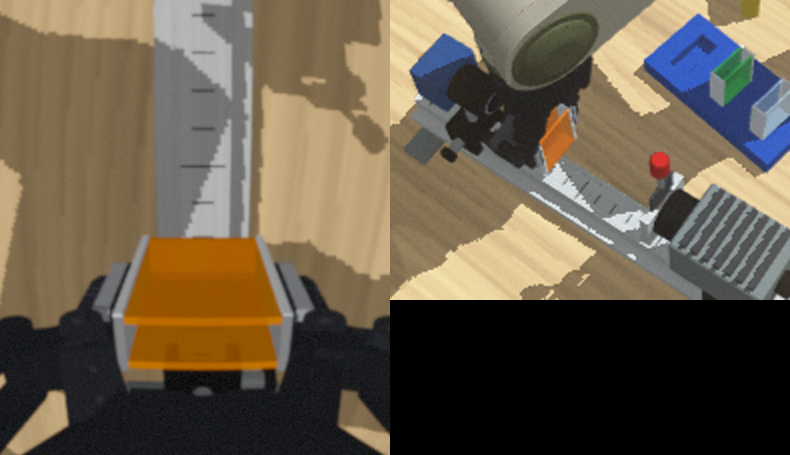

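The cell sits on the rail's midline: the ticks are at column 286.2 against 286.2 predicted, and the cell's centre is at about 287. It's square and upright, and the knob is up. Handing in.

```bash
python3 - <<'E'
from rig import finish_job, ctrl
print(finish_job()); s=ctrl.sense(); print(s["time_s"],s["eef_pos"],s["grip_width"],s["force"])
E
```

```text
the job is handed in; nothing more can be done
None
the job is handed in; nothing more can be done
```

The job is handed in: the shutter is open and the arm is holding the amber cell upright in the gap between lamp and sensor. I have no verdict from the judge, and the state could not be read after the hand-in.

- **Shutter:** I pulled the knob up about 34 mm. The pull force rose to about 6 N at the top, which I took as the stop. The last picture showed the knob still up.
- **Grip:** The fingers hold the cell by its white ends, and the opening stayed at about 49.5 mm. In the wrist pictures the fingers were only on those end faces.
- **Position:** The last reading put the tool at (668.7, -67.6, 119.0) mm, about 30 mm from the gap's middle on the sensor side. The wrist picture put the cell within about 1 mm of the rail's midline, and the tool was square to my fitted bench yaw (0.080).
- **Contacts:** The force on the tool was about 1 N, roughly the cell's own weight. The pictures showed no contact with the bench and the green and plain cells still in their slots; I did not check the bottle and electrode again.
- **Not measured directly:** The cell's height, about 129.5 mm at its centre, is worked out from where I gripped it.
- **Disagreement:** The room cameras and the wrist camera differed by about 2 mm on the bench's sideways position. I used the wrist value, and the final picture agreed with it.

The first set of moves was refused because rows need every key, so nothing moved then. The arm's clock was at about 10.5 s at hand-in.

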